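# File a slide box into the sprung row

## Robot

A 6-joint arm with a two-finger parallel gripper is mounted at the origin on a cart in front of the work surface, level with it; the furniture and walls round the work are solid. World frame = base frame: x ahead of the robot, y to its left, z up, the work surface at z = 0. Lengths are in m, angles in degrees, forces in N, time in s.
With the tool pointing down it reaches from about 0.4 to 0.825 m from the base axis. Payload 7 kg.
Tool frame: the origin (TCP) lies on the front face of the gripper's body, between the roots of the fingers; the fingertips stand 66 mm ahead of it and the grasp point (between the pads) lies 47 mm ahead of it; z points along the fingers, y is the line along which they close (so a half turn about z gives the same grasp; the last joint's range is limited). The gripper opens to 88 mm and grips with 3 to 60 N. Pads are 19 mm wide; open, the fingers measure 130 mm over their backs; the gripper's body (78 mm by 193 mm) begins 47 mm behind the grasp point.
Start: joints at [90.017, 20.546, 0.682, 0, -70.136, -16.507], TCP at [0.192, 0.647, 0.292] pointing down, gripper open.
Joint ranges: [-176.03, 176.03], [-82.01, 121.73], [-58.28, 71.71], [-173.87, 95.51], [-174.79, -0.11], [-173.66, 173.66]. Speed limits (degrees/s): [136.94, 136.94, 172.46, 180, 180, 180].

## Interface

Orientations are given as [roll, pitch, yaw] about the fixed x, y, z axes, in that order (R = Rz(yaw) Ry(pitch) Rx(roll)).
In Python, from plant import ctrl gives the robot as it stands.
- The arm moves only by the tool send_rows, never from a script. Its argument "deltas" is a list of rows, each a list of 2 entries, a list of its own where there are three numbers: the shift along the tool's x, y, z each as a share of 800 mm, from -1 to 1, then the turn about the tool's z as a share of 90 degrees, from -1 to 1. A call has exactly 5 rows; each row is the pose to reach, as a shift and turn from the pose commanded when the call began, along the tool's axes at that moment; what a row does not reach only later rows make up. A row lasts 1/12 s, in which the tool goes at most 41.7 mm and 7.16 degrees, less where a joint would pass 70% of its speed; a pose out of reach is approached as far as the arm can. A call with a number of a shift or a turn outside -1 to 1 is refused whole. A call with a gripper value outside its range is refused whole. "gripper" is the opening, from 0 (shut) to 1 (fully open), set as the call begins (left out, the last holds). The fingers move at their own pace and stop on an object; the grip force is fixed at half the most. Time passes only in rows, so rows that repeat a pose let the fingers close, or fill a call up. It gives the time, the measured TCP pose, the force, the opening and the grip force at its end, in the units of the state.
- ctrl.get_obs(): the state, without advancing time (a new reading comes with each control period).
- ctrl.snapshot(name): name is "scene" or "side" or "wrist"; returns a dict with "color" (384x512x3 uint8, red, green, blue), "vertical_fov" (degrees; the focal length in pixels is half the picture's height over the tangent of half this angle, whatever the lens; pixels are square), "cx", "cy" (the principal point, pixels), "rvec" (rotation vector, rad) and "tvec" (3), from world to camera coordinates, as OpenCV has them. Camera axes: x right, y down, z forward; pixel columns grow to the right and rows downward; lengths in m; the calibration is good to about 2 mm. The wrist camera is an equidistant fisheye: a pixel r from the principal point sees the ray r / f radians off the axis. A picture is of the moment at which its call begins. There is no depth.
- ctrl.close_job(): hands the job in; it is judged then, once.
Trained networks look in a picture, given as the dict that the camera call returned (one of the last four; its "shot" number tells which), for a name from the list of things; names that differ only in an ending like _2 or _b are one class to them, and where a whole thing is asked for, a point or a joint stands for the part that bears it (a point fixed in the world has none). Each returns a list of dicts, best first, with "conf" (0 to 1); they miss things now and then, are a little off and sometimes report something else, mostly with a low value. They report only what shows in the picture. A call takes as long as a camera call. They do not tell look-alikes from the thing itself.
- ctrl.boxes_of(picture, thing): "xy" ([column, row] as shares, 0 to 1, of the picture: columns of its width, rows of its height, amid what is visible of it).
- ctrl.cut_out(picture, thing): "pixels" (384x512 bool, what is visible of it) and "xy" ([column, row] as shares, 0 to 1, of the picture: columns of its width, rows of its height, amid what is visible of it).
The state is a dict: "clock": time; "joint_pos": joint angles; "qvel": joint speeds; "tau": joint torques, N m; "tool_pos": TCP position; "orientation": TCP orientation; "force": force on the tool from outside, world axes, zero at the start; "moment": the same for the moment, N m; "opening": finger opening in m; "gripper_force": force on a finger pad.
Only numpy, scipy, OpenCV 4.12 (cv2) and the standard library are available. Lean on these libraries where they do the work, as an engineer would, in place of code of your own. Each camera call takes 0.05 s, during which the arm holds its last target. There are 200 camera calls.

## Task

Pick up the slide box that stands alone on the worktop and file it in the metal rack, nose first, between the box with the raised tab and its right-hand neighbour. Ease it in so that the two part, and push it fully home, flush with the row, until it bears firmly on the rear stop, with 5 to 15 N beyond the drag of its neighbours. Never press on any box of the row or on the stop with more than 25 N, and leave the whole row upright and in its order.

Things in the scene. Friction and masses are not known exactly. Their poses are not given: they have to be found in the camera images.
- loose_box_mid (a point): Centre (half-way up) of the loose grey slide box: 84 long (x, to its nose) x 20 thick x 80 mm high, 80 g, upright on the worktop. Sides flat from x=-30 to +13 mm (0.25 mm pads at x=-8, +9); rounded shoulder, then the nose tapers to a 4 mm rounded edge at x=+42. Spine face at x=-42, its corners bevelled (5 mm over 9 mm); on it a rib 8 mm wide, 20 to 44 mm above the underside, stands out to x=-48.
- guide_box: The row's box with a raised tab; body and axes as the loose box (nose to the rear stop), origin under its centre. The tab on its top, 26 x 14 x 16 mm, spans x=-3 to +23 mm. It is first, second or third from the left (+y) wall. The loose box belongs directly on its -y side (right, seen from the robot), centres 20 mm apart.
- box_a: Box of the row, without tab; body and axes as the loose box, origin under its centre. First, second or third from the left.
- box_b: As box_a.
- box_c: As box_a, but always last in the row, next to the follower.
- rack: Fixed aluminium rack; origin on the worktop under the row, x to its rear, y to its left. Base top at z=8 mm, x=-90 to +52, y=-92 to +86; in front of x=-42 it is a bare apron. Left wall: inner face y=+80, top z=74. The boxes stand on the base without gaps, pressed against that wall, noses on the rear stop: centres at x=+2, spine faces x=-40, rib faces x=-46.
- rear_stop: Upright plate, 6 x 172 x 58 mm, along the back of the rack, fixed to it; origin under its centre on the base, 3 mm behind its front face; axes as the rack. Home = nose on it. The left wall lets nothing pass, so as the new box's nose parts the row the box must also shift about 10 mm to -y (half its thickness), carrying the boxes on its right along.
- follower (a joint): Sprung plate, 78 x 6 x 56 mm, that presses the row leftward from its right end; 0 with four boxes, grows (m) as it is pushed right, 0.020 with five, travel to 0.050. Pushes with 2.4 N at 0, 0.3 N more per cm. Each box sliding on the base adds up to 0.6 N; the wedged box resists with up to about 12 N at first and 3 to 12 N once its nose is through.
- jar: Bystander: staining jar, 56 mm across, 104 mm high, origin under its centre. Leave alone.
- cup: Bystander: specimen cup, 64 mm across, 68 mm high, origin under its centre. Leave alone.
- stapler: Bystander: stapler 34 x 128 x 45 mm, origin under its centre. Leave alone.
- tape: Bystander: roll of tape lying flat, 68 mm across, 24 mm high, origin under its centre. Leave alone.
Mind the look-alikes: they are no part of the job. What is shaped like the box_a but yellow is not meant.

How it is judged:
By the outcome, as a careful person would: the job done as asked, in the order asked, and still so for the second after the job is handed in, with the robot touching nothing.
It also fails if it takes over 72 s, if anything falls off the work surface, if the arm or the gripper's body presses on something with over 40 N, if the wrist force passes 120 N, or if a joint passes its speed limit or range.

## Working session

There is one attempt and no reset: what is moved stays moved. The work goes in short steps, Python scripts to look and compute and a tool call to move; the robot and the scene stay as the last step left them, time stands still between calls to the robot, and variables do not carry over. Pictures are saved under pics/ and viewed, at most 10 in all, crops included, and the job is handed in when it is done.

Besides the shell and the picture viewer there is one more tool, called after "Request:" by a JSON object that holds its "method" and its "body", one argument or row to a line. send_rows: Moves the arm, as the interface text tells. Shift numbers are shares of 800 mm and turn numbers shares of 90 degrees, none past 1 either way. Its arguments: {"type":"object","properties":{"deltas":{"type":"array","items":{"type":"array"}},"gripper":{"type":"number"}},"required":["deltas"]}

```bash
ls; mkdir -p pics; cat > h.py <<'E'
import numpy as np, cv2
from plant import ctrl
from scipy.spatial.transform import Rotation as R
def ray(p,uv):
    f=192/np.tan(np.radians(p["vertical_fov"])/2)
    x,y=uv[0]-p["cx"],uv[1]-p["cy"]
    if p.get("_w"):
        r=np.hypot(x,y);t=r/f
        d=np.array([x/r*np.sin(t),y/r*np.sin(t),np.cos(t)])
    else: d=np.array([x/f,y/f,1.])
    M=R.from_rotvec(np.ravel(p["rvec"])).as_matrix();o=-M.T@np.ravel(p["tvec"])
    return o,M.T@d
def at(p,uv,z):
    o,d=ray(p,uv);return o+d*(z-o[2])/d[2]
def proj(p,X):
    f=192/np.tan(np.radians(p["vertical_fov"])/2)
    M=R.from_rotvec(np.ravel(p["rvec"])).as_matrix();c=np.atleast_2d(X)@M.T+np.ravel(p["tvec"])
    if p.get("_w"):
        r=np.hypot(c[:,0],c[:,1]);t=np.arctan2(r,c[:,2]);s=f*t/r
        return np.c_[c[:,0]*s+p["cx"],c[:,1]*s+p["cy"]]
    return c[:,:2]/c[:,2:]*f+[p["cx"],p["cy"]]
def snap(n):
    p=ctrl.snapshot(n);p["_w"]=n=="wrist";return p
def save(p,fn,crop=None,s=1):
    im=p["color"][:,:,::-1]
    if crop:im=im[crop[1]:crop[3],crop[0]:crop[2]]
    cv2.imwrite("pics/"+fn,cv2.resize(im,None,fx=s,fy=s,interpolation=cv2.INTER_CUBIC))
E
python3 - <<'E'
from h import *
o=ctrl.get_obs();print(o)
ims=[]
for n in("scene","side"):
    p=snap(n);ims.append(p["color"])
    print(n,p["vertical_fov"],p["cx"],p["cy"],ray(p,(p["cx"],p["cy"])))
    for t in("loose_box_mid","guide_box","box_a","rack","rear_stop","follower","jar","cup","stapler","tape"):
        print(t,[(round(d["conf"],2),np.round(np.array(d["xy"])*[512,384]).tolist()) for d in ctrl.boxes_of(p,t)])
cv2.imwrite("pics/a.png",cv2.resize(np.vstack(ims)[:,:,::-1],None,fx=.78,fy=.78,interpolation=cv2.INTER_AREA))
E
```

```text
pics
{'clock': 0.0, 'joint_pos': array([ 9.00169923e+01,  2.05904985e+01,  6.33884792e-01, -2.15769780e-02,
       -7.01378433e+01, -1.65065241e+01]), 'qvel': array([-0.03155227, -0.00307035,  0.07560383, -0.03856412, -0.01894751,
        0.02089399]), 'tau': array([-1.24635430e-03, -5.82716024e+01,  2.93052703e+01,  6.99711710e+00,
        6.86164465e-03, -1.74298307e-04]), 'tool_pos': array([0.19149749, 0.64685308, 0.29122945]), 'orientation': array([ 1.79903672e+02, -7.39246469e-03, -1.64968733e+01]), 'force': array([ 0.15190964, -0.05838203, -0.08807539]), 'moment': array([ 0.02391959,  0.00974342, -0.01397947]), 'gripper_force': 0.0, 'opening': 0.08738472685533616}
scene 43.20161864027254 258.002352536165 186.9934415666531 (array([-0.27120305, -0.87410857,  0.92289506]), array([ 0.53175766,  0.62132736, -0.57548771]))
loose_box_mid [(0.72, [325.0, 260.0])]
guide_box []
box_a [(0.72, [258.0, 181.0]), (0.55, [272.0, 185.0]), (0.55, [210.0, 199.0])]
rack [(0.91, [285.0, 203.0])]
rear_stop [(0.67, [297.0, 189.0])]
follower [(0.52, [276.0, 192.0]), (0.22, [295.0, 189.0])]
jar [(0.91, [178.0, 163.0]), (0.3, [210.0, 148.0])]
cup [(0.91, [212.0, 147.0])]
stapler [(0.56, [358.0, 228.0])]
tape [(0.69, [338.0, 206.0])]
side 47.57030064662556 257.2309810165977 193.05026663666123 (array([ 0.01941718, -0.81548399,  0.51338295]), array([ 0.47822682,  0.78027075, -0.40308393]))
loose_box_mid [(0.77, [302.0, 278.0])]
guide_box [(0.73, [254.0, 188.0])]
box_a [(0.71, [187.0, 205.0]), (0.69, [246.0, 193.0]), (0.67, [269.0, 191.0]), (0.65, [244.0, 187.0])]
rack [(0.6, [274.0, 214.0]), (0.39, [266.0, 195.0])]
rear_stop []
follower [(0.35, [255.0, 190.0])]
jar [(0.85, [170.0, 168.0])]
cup [(0.83, [210.0, 164.0])]
stapler [(0.82, [360.0, 249.0]), (0.63, [255.0, 190.0]), (0.49, [210.0, 162.0])]
tape [(0.67, [341.0, 228.0])]
```

View pics/a.png

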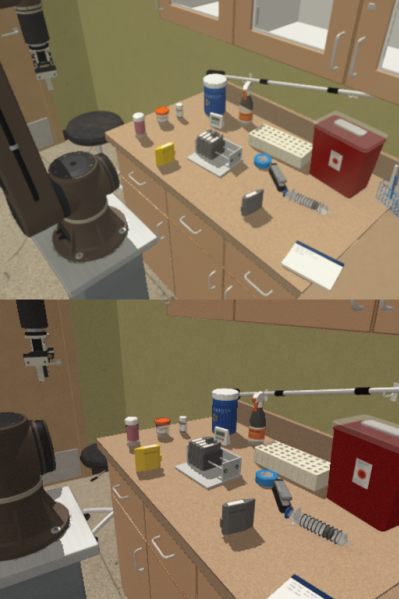

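The two pictures (0.78 scale) show the grey loose box alone at scene (325,260) and side (302,278). Look-alikes are the yellow box at scene (210,199) and side (187,205), and the row boxes at scene (~265,183). I choose the lone grey one and check it in a close crop.

```bash
python3 - <<'E'
from h import *
A=snap("scene");B=snap("side")
def tri(a,b):
    o1,d1=ray(A,a);o2,d2=ray(B,b)
    s=np.linalg.lstsq(np.c_[d1,-d2],o2-o1,rcond=None)[0]
    return ((o1+s[0]*d1+o2+s[1]*d2)/2).round(3)
print("loose",tri((325,260),(302,278)),at(A,(325,260),.04),at(B,(302,278),.04))
print("rack",at(A,(285,203),.02),at(B,(274,214),.02))
for n,a,b,z in(("jar",(178,163),(170,168),.05),("cup",(212,147),(210,164),.03),("stap",(358,228),(360,249),.02),("tape",(338,206),(341,228),.01)):
    print(n,at(A,a,z).round(3),at(B,b,z).round(3))
a=cv2.resize(A["color"][160:290,225:375],(780,676),interpolation=2)[:,:,::-1]
b=cv2.resize(B["color"][170:310,215:345],(780,840),interpolation=2)[:,:,::-1]
cv2.imwrite("pics/b.png",cv2.resize(np.hstack([cv2.resize(a,(400,347)),np.zeros((347,1,3),np.uint8),cv2.resize(b,(322,347))]),None,fx=1.1,fy=1.1))
E
```

```text
loose [ 0.432 -0.303  0.063] [ 0.45658406 -0.2863952   0.04      ] [ 0.44810767 -0.2783751   0.04      ]
rack [ 0.56827503 -0.0200354   0.02      ] [0.57286354 0.00548734 0.02      ]
jar [0.428 0.356 0.05 ] [0.44  0.376 0.05 ]
cup [0.596 0.393 0.03 ] [0.583 0.397 0.03 ]
stap [ 0.641 -0.247  0.02 ] [ 0.64  -0.233  0.02 ]
tape [ 0.688 -0.131  0.01 ] [ 0.682 -0.125  0.01 ]
```

View pics/b.png

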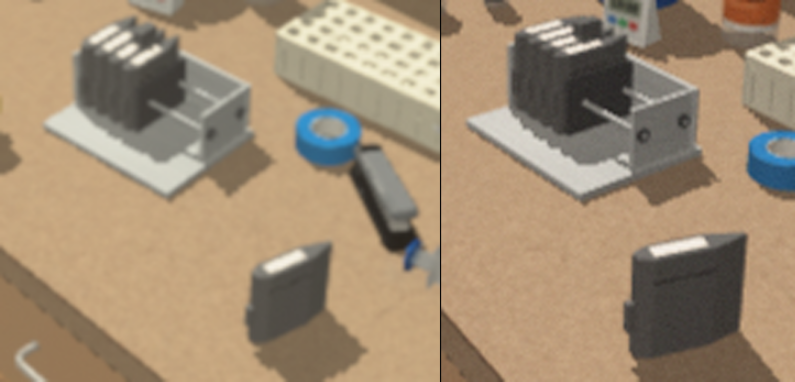

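The crop confirms the lone grey box, with its rib toward the robot and its nose away. In the rack, the tab isn't clearly visible yet. I'm moving to look from above the rack.

Request:
{"method": "send_rows", "body": {
  "deltas": [
    [[0.16, 0.2, 0], -0.183],
    [[0.16, 0.2, 0], -0.183],
    [[0.16, 0.2, 0], -0.183],
    [[0.16, 0.2, 0], -0.183],
    [[0.16, 0.2, 0], -0.183]
  ],
  "gripper": 1
}}

```text
clock: 1.62
tool_pos: [0.2694, 0.4553, 0.2922]
orientation: [-180.0, -0.0, 0.0]
force: [0.6, 0.1, -0.3]
opening: 0.0876
gripper_force: 0.0
```

Request:
{"method": "send_rows", "body": {
  "deltas": [
    [[0.1, 0.24, 0], 0],
    [[0.1, 0.24, 0], 0],
    [[0.1, 0.24, 0], 0],
    [[0.1, 0.24, 0], 0],
    [[0.1, 0.24, 0], 0]
  ]
}}

```text
clock: 2.03
tool_pos: [0.3491, 0.2635, 0.2926]
orientation: [-179.9, -0.0, 0.0]
force: [1.8, 0.4, -0.7]
opening: 0.0876
gripper_force: 0.0
```

Request:
{"method": "send_rows", "body": {
  "deltas": [
    [[0.1, 0.24, 0], 0],
    [[0.1, 0.24, 0], 0],
    [[0.1, 0.24, 0], 0],
    [[0.1, 0.24, 0], 0],
    [[0.1, 0.24, 0], 0]
  ]
}}

```text
clock: 2.45
tool_pos: [0.429, 0.0714, 0.2928]
orientation: [-179.9, -0.1, 0.0]
force: [0.7, 0.8, -0.5]
opening: 0.0877
gripper_force: 0.0
```

```bash
python3 - <<'E'
from h import *
o=ctrl.get_obs();print(o["clock"],o["tool_pos"],o["joint_pos"],o["force"])
p=snap("wrist");save(p,"c.png",s=1.5)
print(p["vertical_fov"],p["cx"],p["cy"],ray(p,(p["cx"]+1,p["cy"])))
for t in("loose_box_mid","guide_box","box_a","follower","rear_stop"):
    for d in ctrl.boxes_of(p,t):
        uv=np.array(d["xy"])*[512,384];print(t,round(d["conf"],2),uv.round(),at(p,uv,.088).round(3))
import pickle;pickle.dump(p,open("c.pkl","wb"))
E
```

```text
2.45 [0.42903907 0.07140958 0.29283378] [ 3.56191598e+01 -2.96339996e+00 -2.77465266e+01  4.21715533e-03
 -6.51160576e+01  5.43911749e+01] [ 0.70729502  0.76740145 -0.52467037]
65.70646984690485 252.99892986678705 186.34091970505878 (array([0.49702525, 0.07236376, 0.38636942]), array([-0.24987803, -0.0035289 , -0.96827089]))
loose_box_mid 0.92 [490. 158.] [ 0.459 -0.234  0.088]
loose_box_mid 0.7 [254.  45.] [0.565 0.071 0.088]
guide_box 0.58 [274.  44.] [0.566 0.052 0.088]
box_a 0.93 [239.  48.] [0.562 0.086 0.088]
box_a 0.72 [255.  45.] [0.564 0.07  0.088]
box_a 0.63 [296.  43.] [0.568 0.03  0.088]
box_a 0.61 [200. 193.] [0.413 0.129 0.088]
follower 0.66 [327.  23.] [ 0.592 -0.003  0.088]
rear_stop 0.96 [319.   7.] [0.61  0.005 0.088]
rear_stop 0.45 [26. 71.] [0.566 0.351 0.088]
```

View pics/c.png

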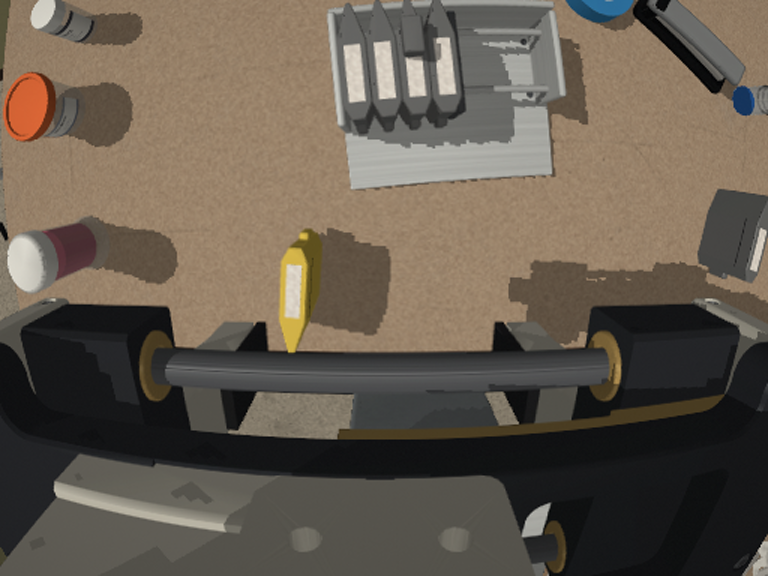

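The row shows four boxes. The tab at picture (413,30) (view scale 1.5) is on the third from the left, with box_c to its right at (443,65). The yellow look-alike is at (295,290), and the loose grey box is on the right edge at (735,235). Moving above the loose box.

Request:
{"method": "send_rows", "body": {
  "deltas": [
    [[-0.012, 0.215, 0], 0],
    [[-0.012, 0.215, 0], 0],
    [[-0.012, 0.215, 0], 0],
    [[-0.012, 0.215, 0], 0],
    [[-0.012, 0.215, 0], 0]
  ]
}}

```text
clock: 3.17
tool_pos: [0.4184, -0.1012, 0.2922]
orientation: [180.0, 0.0, -0.0]
force: [0.3, 0.8, 0.2]
opening: 0.0872
gripper_force: 0.0
```

Request:
{"method": "send_rows", "body": {
  "deltas": [
    [[-0.012, 0.215, 0], 0],
    [[-0.012, 0.215, 0], 0],
    [[-0.012, 0.215, 0], 0],
    [[-0.012, 0.215, 0], 0],
    [[-0.012, 0.215, 0], 0]
  ]
}}

```text
clock: 3.58
tool_pos: [0.4098, -0.2737, 0.2919]
orientation: [179.9, 0.0, -0.0]
force: [-0.1, 0.7, 0.3]
opening: 0.0878
gripper_force: 0.0
```

```bash
python3 - <<'E'
from h import *
import pickle
q=pickle.load(open("c.pkl","rb"))
a,b=at(q,(233.5,125.3),.008),at(q,(368,116.7),.008)
print("apron",a,b,np.linalg.norm(a-b),np.degrees(np.arctan2(*(a-b)[1::-1]))) 
o=ctrl.get_obs();print(o["clock"],o["tool_pos"],o["force"])
p=snap("wrist");pickle.dump(p,open("d.pkl","wb"))
for d in ctrl.cut_out(p,"loose_box_mid"):
    uv=np.array(d["xy"])*[512,384];m=d["pixels"];ys,xs=np.nonzero(m)
    print(d["conf"],uv.round(),at(p,uv,.08).round(3),xs.min(),xs.max(),ys.min(),ys.max())
d=ctrl.cut_out(p,"loose_box_mid")[0]["pixels"];ys,xs=np.nonzero(d)
c=(max(xs.min()-25,0),max(ys.min()-25,0),min(xs.max()+25,512),min(ys.max()+25,384));print(c)
save(p,"d.png",c,min(800/(c[2]-c[0]),600/(c[3]-c[1])))
E
```

```text
apron [0.47923156 0.09704103 0.008     ] [ 0.49480936 -0.08012209  0.008     ] 0.17784666993876846 95.02504419982854
3.5833 [ 0.40981376 -0.27365575  0.29192515] [-0.12087701  0.67509077  0.29566754]
0.57 [258. 139.] [ 0.449 -0.278  0.08 ] 246 270 93 171
0.19 [ 6. 95.] [0.524 0.052 0.08 ] 0 14 92 98
(np.int64(221), np.int64(68), np.int64(295), np.int64(196))
```

View pics/d.png

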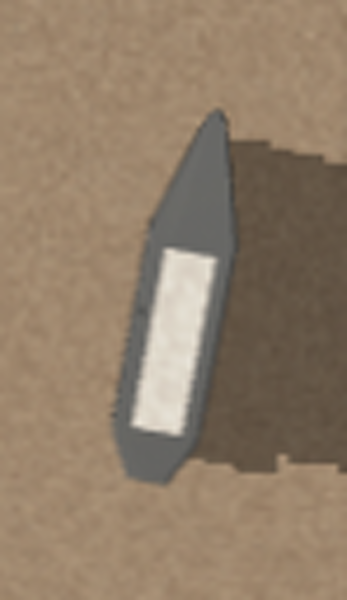

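The crop shows the loose box from above: nose tip at crop (219,113), spine end midpoint at (147,481), yaw tilted right of straight ahead.

```bash
python3 - <<'E'
from h import *
import pickle
p=pickle.load(open("d.pkl","rb"));s=600/128
n,e=[at(p,(221+u/s,68+v/s),.08) for u,v in((219,113),(147,481))]
v=(n-e)[:2];L=np.linalg.norm(v);u=v/L;yaw=np.degrees(np.arctan2(u[1],u[0]))
c=(n+e)[:2]/2
# label centre check
l=at(p,(221+174/s,68+342/s),.08)
g=c-u*.0205
print(n,e,L,yaw,"centre",c,"grasp",g,"label",l, "delta",(g-[.4098,-.2737]),"shares",(g-[.4098,-.2737])*[1,-1]/.8,-yaw/90)
E
```

```text
[ 0.49710193 -0.2880629   0.08      ] [ 0.41553495 -0.27244779  0.08      ] 0.08304820254352824 -10.83752964066051 centre [ 0.45631844 -0.28025534] grasp [ 0.43618407 -0.27640084] label [ 0.44672912 -0.27839849  0.08      ] delta [ 0.02638407 -0.00270084] shares [0.03298009 0.00337604] 0.12041699600733899
```

Request:
{"method": "send_rows", "body": {
  "deltas": [
    [[0.033, 0.0034, 0], 0.12],
    [[0.033, 0.0034, 0], 0.12],
    [[0.033, 0.0034, 0.05], 0.12],
    [[0.033, 0.0034, 0.1], 0.12],
    [[0.033, 0.0034, 0.1], 0.12]
  ]
}}

```text
clock: 4.15
tool_pos: [0.433, -0.2697, 0.206]
orientation: [-179.9, 0.6, -10.7]
force: [-1.8, 0.7, -1.1]
opening: 0.0876
gripper_force: 0.0
```

Request:
{"method": "send_rows", "body": {
  "deltas": [
    [[0, 0, 0.04], 0],
    [[0, 0, 0.08], 0],
    [[0, 0, 0.12], 0],
    [[0, 0, 0.154], 0],
    [[0, 0, 0.154], 0]
  ]
}}

```text
clock: 4.57
tool_pos: [0.4346, -0.2713, 0.0862]
orientation: [-180.0, 0.4, -10.7]
force: [-1.0, -0.6, 0.3]
opening: 0.0878
gripper_force: 0.0
```

Request:
{"method": "send_rows", "body": {
  "deltas": [
    [[0, 0, 0], 0],
    [[0, 0, 0], 0],
    [[0, 0, 0], 0],
    [[0, 0, 0], 0],
    [[0, 0, 0], 0]
  ],
  "gripper": 0
}}

```text
clock: 4.98
tool_pos: [0.4367, -0.2734, 0.0905]
orientation: [180.0, -0.2, -10.8]
force: [0.1, -0.9, -1.0]
opening: 0.0597
gripper_force: 0.0
```

Request:
{"method": "send_rows", "body": {
  "deltas": [
    [[0, 0, 0], 0],
    [[0, 0, 0], 0],
    [[0, 0, 0], 0],
    [[0, 0, 0], 0],
    [[0, 0, 0], 0]
  ]
}}

```text
clock: 5.4
tool_pos: [0.4358, -0.2734, 0.0889]
orientation: [180.0, 0.0, -10.8]
force: [0.1, -0.2, 0.0]
opening: 0.0261
gripper_force: 0.0
```

Request:
{"method": "send_rows", "body": {
  "deltas": [
    [[0, 0, 0], 0],
    [[0, 0, 0], 0],
    [[0, 0, 0], 0],
    [[0, 0, 0], 0],
    [[0, 0, 0], 0]
  ]
}}

```text
clock: 5.82
tool_pos: [0.4358, -0.2733, 0.0889]
orientation: [-180.0, 0.0, -10.8]
force: [0.1, 0.1, -0.7]
opening: 0.0194
gripper_force: 29.9
```

```bash
python3 - <<'E'
from h import *
import pickle
o=ctrl.get_obs();print(o["clock"],o["tool_pos"],o["opening"],o["gripper_force"],o["force"])
p=snap("wrist");pickle.dump(p,open("e.pkl","wb"));save(p,"e.png",(180,60,340,200),4.2)
E
```

```text
5.8167 [ 0.43583706 -0.27330558  0.08891897] 0.01936203763412184 29.943245770409703 [ 0.10931192  0.07661525 -0.72610904]
```

View pics/e.png

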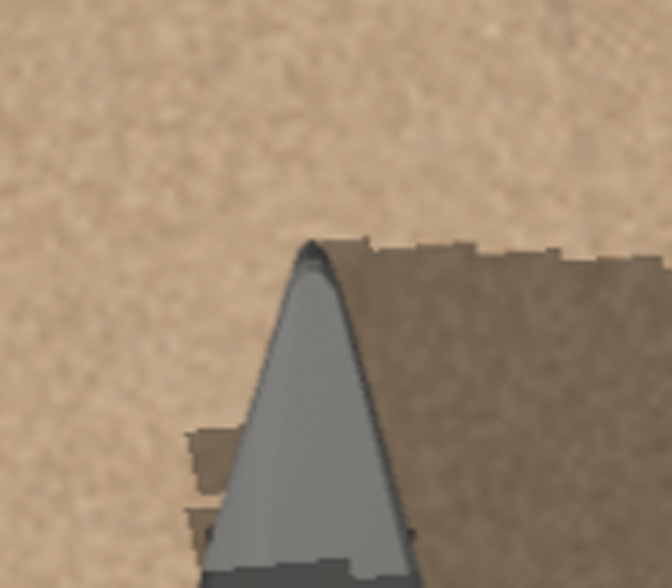

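The box is gripped and straight; the nose's top edge sits at crop (311,262). I compute the nose offset in the tool frame, then lift.

```bash
python3 - <<'E'
from h import *
import pickle
p=pickle.load(open("e.pkl","rb"));y=np.radians(-10.8)
for v in(250,265):
    n=at(p,(180+311/4.2,60+v/4.2),.08);d=n[:2]-[.43584,-.27331]
    print(n,d@[np.cos(y),np.sin(y)],d@[np.sin(y),-np.cos(y)])
# plan: rack frame -> TCP targets
th=np.radians(5);ex=np.array([np.cos(th),np.sin(th)]);ey=np.array([-ex[1],ex[0]]);O=np.array([.5764,.0194])
for lx,ly in((-145,18),(-52.5,10)):print(O+ex*lx/1e3+ey*ly/1e3)
E
```

```text
[ 0.4997565  -0.28479071  0.08      ] 0.06493562911615115 -0.0006994056010754917
[ 0.49854742 -0.28456041  0.08      ] 0.06370481180865485 -0.0006990635390851105
[0.43038297 0.02469392]
[0.52322822 0.02478627]
```

Request:
{"method": "send_rows", "body": {
  "deltas": [
    [[0, 0, -0.03], 0],
    [[0, 0, -0.07], 0],
    [[0, 0, -0.11], 0],
    [[0, 0, -0.12], 0],
    [[0, 0, -0.12], 0]
  ]
}}

```text
clock: 6.28
tool_pos: [0.4374, -0.2737, 0.1879]
orientation: [180.0, -0.3, -10.8]
force: [-0.4, -0.3, -0.7]
opening: 0.0191
gripper_force: 29.9
```

Request:
{"method": "send_rows", "body": {
  "deltas": [
    [[-0.06, -0.25, 0], -0.1756],
    [[-0.06, -0.25, 0], -0.1756],
    [[-0.06, -0.25, 0], -0.1756],
    [[-0.06, -0.25, 0], -0.1756],
    [[-0.06, -0.25, 0], -0.1756]
  ]
}}

```text
clock: 6.7
tool_pos: [0.425, -0.0663, 0.1839]
orientation: [-180.0, 0.1, 4.9]
force: [1.4, 0.6, -0.9]
opening: 0.0195
gripper_force: 29.9
```

Request:
{"method": "send_rows", "body": {
  "deltas": [
    [[0.009, -0.05, 0], 0],
    [[0.009, -0.09, 0], 0],
    [[0.009, -0.115, 0], 0],
    [[0.009, -0.115, 0], 0],
    [[0.009, -0.115, 0], 0]
  ]
}}

```text
clock: 7.12
tool_pos: [0.4248, 0.0252, 0.184]
orientation: [180.0, 0.1, 5.1]
force: [-0.8, 0.3, -0.6]
opening: 0.0195
gripper_force: 29.9
```

```bash
python3 - <<'E'
from h import *
import pickle
o=ctrl.get_obs();print(o["clock"],o["tool_pos"],o["orientation"],o["force"])
p=snap("wrist");pickle.dump(p,open("f.pkl","wb"));save(p,"f.png",(160,30,400,190),3.3)
E
```

```text
7.1167 [0.42480001 0.02522338 0.18403042] [1.79980401e+02 8.80685675e-02 5.13130397e+00] [-0.79600388  0.30413293 -0.60580753]
```

View pics/f.png

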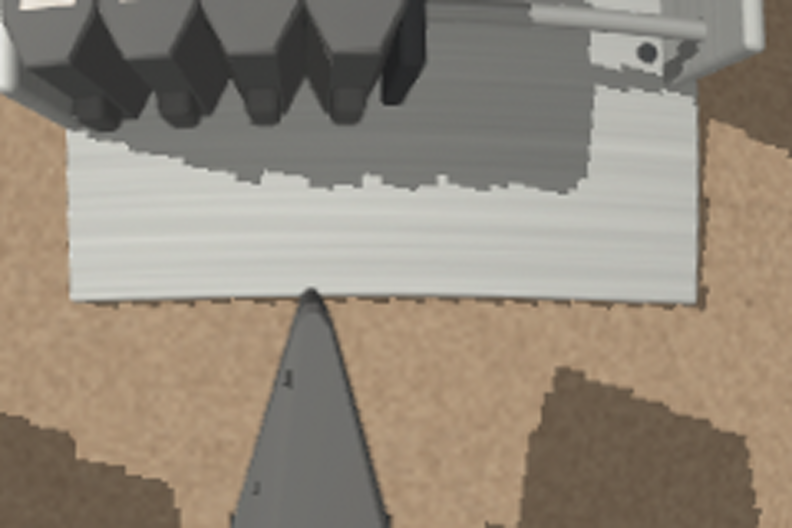

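The nose tip is at crop (311,292) in front of the apron, with apron corners at (70,299) and (697,303). The seam between the tab box (third) and box_c is near (303,3).

```bash
python3 - <<'E'
from h import *
import pickle
p=pickle.load(open("f.pkl","rb"));q=lambda u,v,z:at(p,(160+u/3.3,30+v/3.3),z)
a,b=q(70,299,.008),q(697,303,.008);ey=(a-b)[:2];print(np.linalg.norm(ey));ey/=np.linalg.norm(ey);ex=np.array([ey[1],-ey[0]])
print("rack yaw",np.degrees(np.arctan2(ex[1],ex[0])))
O=(a+b)[:2]/2+.09*ex+.003*ey;print("O",O)
loc=lambda w:np.array([(w[:2]-O)@ex,(w[:2]-O)@ey]).round(4)
for n,u,v,z in(("seam34",303,3,.088),("seam23",201,0,.088),("b3L",235,55,.088),("b3R",292,55,.088),("b4L",335,53,.088),("b4R",388,50,.088),("rib3",263,100,.052),("rib4",348,100,.052),("nose",311,297,.175)):
    print(n,q(u,v,z),loc(q(u,v,z)))
print("tcp",loc(np.array([.4248,.0252])))
E
```

```text
0.17793972596651003
rack yaw 5.463479660254342
O [0.57659851 0.01972383]
seam34 [0.54436533 0.03746166 0.088     ] [-0.0304  0.0207]
seam23 [0.54361538 0.05704757 0.088     ] [-0.0293  0.0403]
b3L [0.53275709 0.04942983 0.088     ] [-0.0408  0.0337]
b3R [0.53358344 0.03858922 0.088     ] [-0.041   0.0229]
b4L [0.53474086 0.03047406 0.088     ] [-0.0406  0.0147]
b4R [0.53643831 0.0204601  0.088     ] [-0.0399  0.0046]
rib3 [0.53012011 0.04535228 0.052     ] [-0.0438  0.0299]
rib4 [0.53184221 0.0262025  0.052     ] [-0.0439  0.0107]
nose [0.48953311 0.03146149 0.175     ] [-0.0856  0.02  ]
tcp [-0.1506  0.0199]
```

Request:
{"method": "send_rows", "body": {
  "deltas": [
    [[0, 0.002, 0.04], -0.003],
    [[0, 0.002, 0.08], -0.003],
    [[0, 0.002, 0.106], -0.003],
    [[0.02, 0.002, 0.106], -0.003],
    [[0.04, 0.002, 0.106], -0.003]
  ]
}}

```text
clock: 7.58
tool_pos: [0.4554, 0.0234, 0.098]
orientation: [179.9, 0.3, 5.2]
force: [0.1, -0.1, 0.8]
opening: 0.0194
gripper_force: 30.0
```

Request:
{"method": "send_rows", "body": {
  "deltas": [
    [[0, 0, 0], 0],
    [[0, 0, 0], 0],
    [[0, 0, 0], 0],
    [[0, 0, 0], 0],
    [[0, 0, 0], 0]
  ]
}}

```text
clock: 8.0
tool_pos: [0.457, 0.0251, 0.1002]
orientation: [-180.0, 0.0, 5.2]
force: [-0.3, 0.6, -0.3]
opening: 0.0198
gripper_force: 30.0
```

```bash
cat >> h.py <<'E'
th=np.radians(5.3);ex=np.array([np.cos(th),np.sin(th)]);ey=np.array([-ex[1],ex[0]]);O=np.array([.5766,.0197])
loc=lambda w:(np.array([(np.array(w)[:2]-O)@ex,(np.array(w)[:2]-O)@ey])*1e3).round(1)
def st():
    o=ctrl.get_obs();f=o["force"];print(o["clock"],"loc",loc(o["tool_pos"]),o["tool_pos"].round(4),o["orientation"].round(2),"F",(f[:2]@ex).round(2),(f[:2]@ey).round(2),f[2].round(2),o["opening"],o["gripper_force"])
E
python3 - <<'E'
from h import *
st()
p=snap("wrist");save(p,"g.png",(180,10,380,150),4)
E
```

```text
8.0 loc [-118.6   16.5] [0.457  0.0251 0.1002] [-180.      0.      5.22] F -0.2 0.62 -0.3 0.019807552643845823 29.98922199010849
```

View pics/g.png

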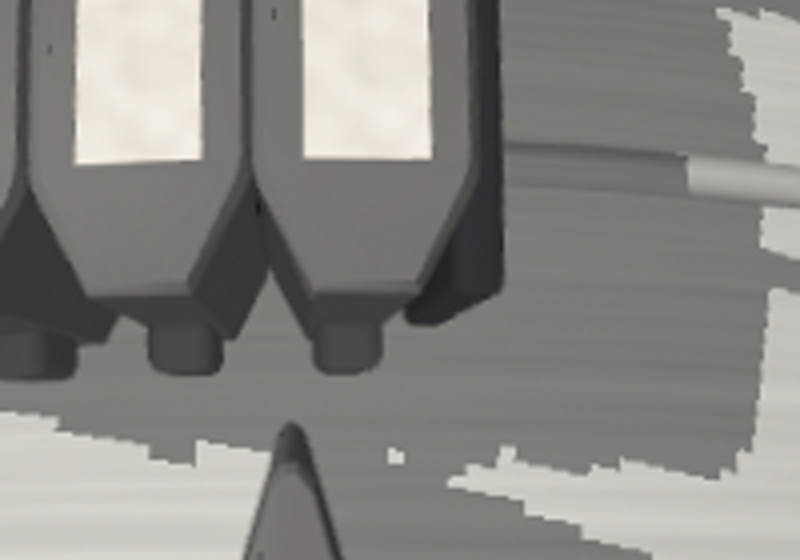

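Nose tip at crop (291,430), about 3.5 mm right of the seam (250,170) and about 13 mm short of the spine faces. Shifting slightly left and easing in.

Request:
{"method": "send_rows", "body": {
  "deltas": [
    [[0, -0.002, 0.002], 0],
    [[0.006, -0.002, 0.002], 0],
    [[0.013, -0.002, 0.002], 0],
    [[0.02, -0.002, 0.002], 0],
    [[0.026, -0.002, 0.002], 0]
  ]
}}

```text
clock: 8.47
tool_pos: [0.4785, 0.0293, 0.0985]
orientation: [-180.0, 0.0, 5.3]
force: [-6.1, 3.2, -0.8]
opening: 0.0196
gripper_force: 30.0
```

Request:
{"method": "send_rows", "body": {
  "deltas": [
    [[0.0, 0, 0], 0],
    [[0.002, 0.0005, 0], 0],
    [[0.004, 0.001, 0], 0],
    [[0.006, 0.0015, 0], 0],
    [[0.008, 0.002, 0], 0]
  ]
}}

```text
clock: 8.88
tool_pos: [0.4846, 0.0281, 0.0985]
orientation: [-180.0, 0.0, 5.3]
force: [-2.3, 2.3, -0.3]
opening: 0.0194
gripper_force: 30.0
```

```bash
python3 -c "
from h import *
st()"
```

```text
8.8833 loc [-90.9  16.9] [0.4846 0.0281 0.0985] [-1.80e+02  1.00e-02  5.26e+00] F -2.1 2.53 -0.32 0.01944958993560886 29.997189044952393
```

Request:
{"method": "send_rows", "body": {
  "deltas": [
    [[0.003, 0.0009, 0], 0],
    [[0.006, 0.0018, 0], 0],
    [[0.009, 0.0027, 0], 0],
    [[0.012, 0.0036, 0], 0],
    [[0.015, 0.0045, 0], 0]
  ]
}}

```text
clock: 9.3
tool_pos: [0.497, 0.0255, 0.0985]
orientation: [180.0, 0.0, 5.2]
force: [-3.6, 2.9, -1.2]
opening: 0.0193
gripper_force: 30.0
```

```bash
python3 -c "
from h import *
st()"
```

```text
9.3 loc [-78.7  13.2] [0.497  0.0255 0.0985] [1.80e+02 1.00e-02 5.25e+00] F -3.29 3.17 -1.21 0.019330130539225474 29.99453991651535
```

Request:
{"method": "send_rows", "body": {
  "deltas": [
    [[0.003, 0.0009, 0], 0],
    [[0.006, 0.0018, 0], 0],
    [[0.009, 0.0027, 0], 0],
    [[0.012, 0.0036, 0], 0],
    [[0.015, 0.0045, 0], 0]
  ]
}}

```text
clock: 9.72
tool_pos: [0.5093, 0.023, 0.0985]
orientation: [-180.0, 0.0, 5.2]
force: [-2.9, 2.8, 0.1]
opening: 0.0194
gripper_force: 30.0
```

Request:
{"method": "send_rows", "body": {
  "deltas": [
    [[0.002, 0.0003, 0], 0],
    [[0.004, 0.0003, 0], 0],
    [[0.006, 0.0003, 0], 0],
    [[0.008, 0.0003, 0], 0],
    [[0.008, 0.0003, 0], 0]
  ]
}}

```text
clock: 10.13
tool_pos: [0.5157, 0.0236, 0.0985]
orientation: [-180.0, -0.0, 5.3]
force: [-1.9, 2.8, -2.7]
opening: 0.019
gripper_force: 30.0
```

```bash
python3 - <<'E'
from h import *
st()
p=snap("wrist");save(p,"i.png",(180,10,380,150),4)
E
```

```text
10.1333 loc [-60.3   9.5] [0.5157 0.0236 0.0985] [-180.     -0.      5.26] F -1.62 2.98 -2.69 0.019011592309671296 29.99472588300705
```

View pics/i.png

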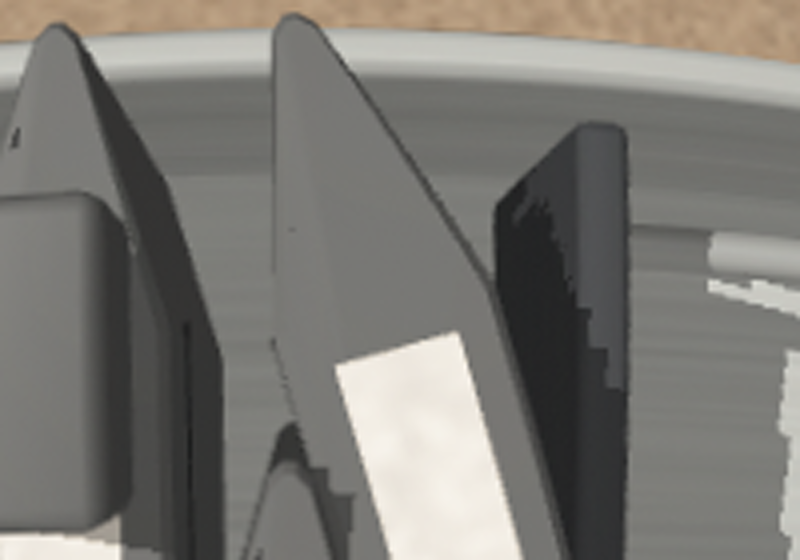

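The picture shows the nose parting guide and box_c. box_c has yawed nose-left, and our nose at (290,430) lies against its left side. It should straighten as our box goes deeper, so I'll set the box down, regrip higher (above the ribs) and further back, and take it deeper while still guided.

Request:
{"method": "send_rows", "body": {
  "deltas": [
    [[0, 0, 0.0006], 0],
    [[0, 0, 0.0012], 0],
    [[0, 0, 0.0016], 0],
    [[0, 0, 0.0016], 0],
    [[0, 0, 0.0016], 0]
  ]
}}

```text
clock: 10.6
tool_pos: [0.5159, 0.0236, 0.0975]
orientation: [-180.0, -0.1, 5.3]
force: [-0.7, 4.7, -0.1]
opening: 0.0195
gripper_force: 30.0
```

Request:
{"method": "send_rows", "body": {
  "deltas": [
    [[0, 0, 0], 0],
    [[0, 0, 0], 0],
    [[0, 0, 0], 0],
    [[0, 0, 0], 0],
    [[0, 0, 0], 0]
  ],
  "gripper": 0.34
}}

```text
clock: 11.02
tool_pos: [0.5155, 0.0233, 0.0973]
orientation: [180.0, 0.0, 5.2]
force: [-0.4, -0.1, 0.5]
opening: 0.0295
gripper_force: 0.0
```

Request:
{"method": "send_rows", "body": {
  "deltas": [
    [[-0.003, 0, -0.006], 0],
    [[-0.006, 0, -0.013], 0],
    [[-0.0065, 0, -0.02], 0],
    [[-0.0065, 0, -0.028], 0],
    [[-0.0065, 0, -0.029], 0]
  ]
}}

```text
clock: 11.43
tool_pos: [0.5111, 0.0233, 0.1222]
orientation: [-180.0, -0.1, 5.3]
force: [0.3, -0.6, -1.0]
opening: 0.0295
gripper_force: 0.0
```

Request:
{"method": "send_rows", "body": {
  "deltas": [
    [[0, 0, 0], 0],
    [[0, 0, 0], 0],
    [[0, 0, 0], 0],
    [[0, 0, 0], 0],
    [[0, 0, 0], 0]
  ],
  "gripper": 0
}}

```text
clock: 11.85
tool_pos: [0.5104, 0.0231, 0.1205]
orientation: [180.0, 0.0, 5.3]
force: [-1.3, 0.8, 5.3]
opening: 0.0194
gripper_force: 29.9
```

```bash
python3 - <<'E'
from h import *
st()
p=snap("wrist");save(p,"j.png",(180,10,380,170),3.75)
E
```

```text
11.85 loc [-65.6   9.5] [0.5104 0.0231 0.1205] [1.80e+02 1.00e-02 5.27e+00] F -1.22 0.96 5.33 0.01939149474845961 29.937116280198097
```

View pics/j.png

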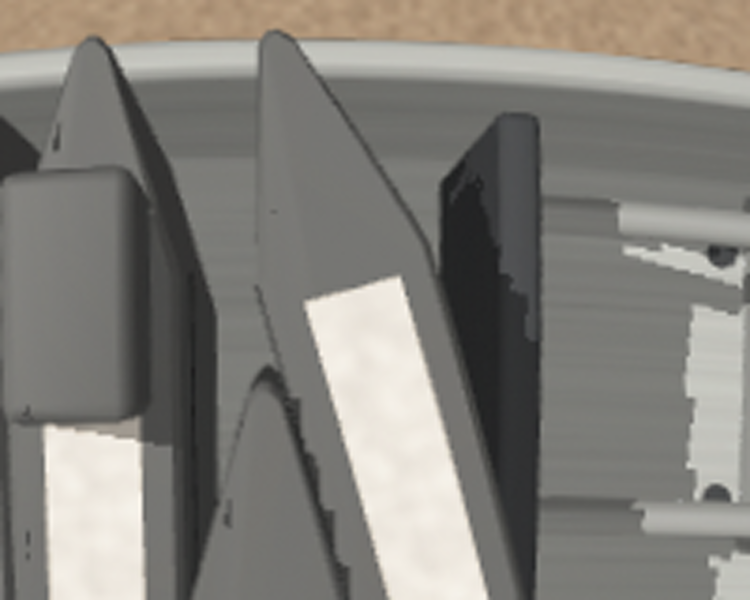

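Our box is regripped straight, with its nose at (265,375) sliding along box_c's left side. Carrying on inward.

Request:
{"method": "send_rows", "body": {
  "deltas": [
    [[0, 0, -0.0008], 0],
    [[0.002, 0, -0.0008], 0],
    [[0.004, 0, -0.0008], 0],
    [[0.006, 0, -0.0008], 0],
    [[0.008, 0, -0.0008], 0]
  ]
}}

```text
clock: 12.32
tool_pos: [0.5162, 0.0235, 0.1206]
orientation: [180.0, 0.1, 5.2]
force: [-3.4, 3.2, -0.2]
opening: 0.0194
gripper_force: 30.0
```

Request:
{"method": "send_rows", "body": {
  "deltas": [
    [[0.002, 0, 0], 0],
    [[0.004, 0, 0], 0],
    [[0.006, 0, 0], 0],
    [[0.008, 0, 0], 0],
    [[0.009, 0, 0], 0]
  ]
}}

```text
clock: 12.73
tool_pos: [0.5236, 0.0242, 0.121]
orientation: [180.0, 0.1, 5.3]
force: [-8.1, 4.0, 3.4]
opening: 0.0195
gripper_force: 31.8
```

```bash
python3 - <<'E'
from h import *
st()
p=snap("wrist");save(p,"k.png",(160,0,380,180),3.3)
E
```

```text
12.7333 loc [-52.3   9.3] [0.5236 0.0242 0.121 ] [1.7999e+02 6.0000e-02 5.2500e+00] F -7.67 4.76 3.42 0.019476559110025875 31.782235497921647
```

View pics/k.png

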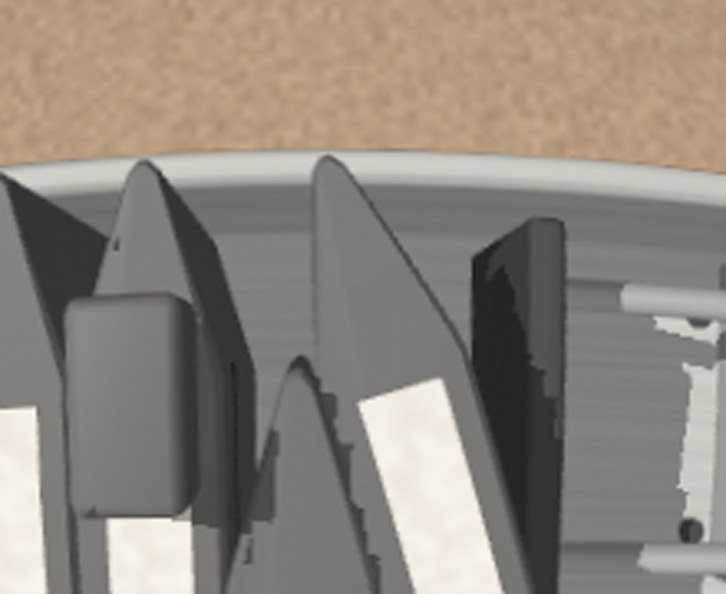

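Our nose at (300,360) is deep between the two. box_c lies along our taper, with its nose still on the stop. Next I'll hold the box by its rib (below the fingers' current height) so yaw stays controlled while pushing further. I've used all 10 picture views, so from here I'll check by label pixels numerically.

Request:
{"method": "send_rows", "body": {
  "deltas": [
    [[0, 0, 0], 0],
    [[0, 0, 0], 0],
    [[0, 0, 0], 0],
    [[0, 0, 0], 0],
    [[0, 0, 0], 0]
  ],
  "gripper": 0.34
}}

```text
clock: 13.2
tool_pos: [0.5236, 0.0238, 0.1211]
orientation: [180.0, 0.0, 5.2]
force: [-4.3, -3.2, 0.5]
opening: 0.03
gripper_force: 2.1
```

Request:
{"method": "send_rows", "body": {
  "deltas": [
    [[-0.008, 0, 0], 0],
    [[-0.016, 0, 0], 0],
    [[-0.026, 0, 0], 0],
    [[-0.034, 0, 0], 0],
    [[-0.036, 0, 0], 0]
  ]
}}

```text
clock: 13.62
tool_pos: [0.4941, 0.0216, 0.1214]
orientation: [-180.0, -0.0, 5.3]
force: [0.1, 0.2, 0.6]
opening: 0.0299
gripper_force: 0.0
```

```bash
cat >> h.py <<'E'
def labels(p,zt=.088):
    g=p["color"].astype(int);m=((g.min(2)>165)&(g.max(2)-g.min(2)<60)).astype(np.uint8)
    for c in cv2.findContours(m,0,cv2.CHAIN_APPROX_NONE)[0]:
        if cv2.contourArea(c)<150:continue
        P=np.array([loc(at(p,q,zt)) for q in c[:,0]],np.float32)
        (cx,cy),(w,h),a=cv2.minAreaRect(P)
        if w<h:w,h,a=h,w,a+90
        a=(a+90)%180-90
        if h<20 and w<60:print("label xy %.1f %.1f size %.0fx%.0f yaw %.1f px"%(cx,cy,w,h,a),c[:,0].mean(0).round())
E
python3 - <<'E'
from h import *
st();labels(snap("wrist"))
E
```

```text
13.6167 loc [-82.    9.5] [0.4941 0.0216 0.1214] [-1.7998e+02 -3.0000e-02  5.2600e+00] F 0.08 0.17 0.64 0.029878751725615924 0.0
label xy -39.0 -42.0 size 32x19 yaw 0.0 px [372. 173.]
label xy -35.1 10.3 size 36x11 yaw 1.8 px [253. 159.]
label xy -15.1 31.0 size 27x11 yaw 0.5 px [204. 115.]
label xy -3.9 -42.8 size 21x5 yaw 0.5 px [373.  92.]
label xy -8.7 71.5 size 40x11 yaw 0.5 px [118. 105.]
label xy -8.5 51.3 size 40x11 yaw 0.3 px [159. 102.]
label xy -6.1 -7.5 size 40x11 yaw 17.4 px [295.  94.]
label xy 4.0 -67.9 size 58x4 yaw 0.4 px [419.  83.]
label xy 38.5 -42.4 size 54x3 yaw -89.4 px [366.   5.]
```

Request:
{"method": "send_rows", "body": {
  "deltas": [
    [[0, -0.001, 0.01], 0],
    [[0, -0.001, 0.02], 0],
    [[0, -0.001, 0.03], 0],
    [[0.002, -0.001, 0.03], 0],
    [[0.004, -0.001, 0.03], 0]
  ]
}}

```text
clock: 14.08
tool_pos: [0.4981, 0.0225, 0.0961]
orientation: [180.0, 0.1, 5.3]
force: [0.2, -0.8, 0.1]
opening: 0.0298
gripper_force: 0.0
```

Request:
{"method": "send_rows", "body": {
  "deltas": [
    [[0, 0, 0], 0],
    [[0, 0, 0], 0],
    [[0, 0, 0], 0],
    [[0, 0, 0], 0],
    [[0, 0, 0], 0]
  ],
  "gripper": 0
}}

```text
clock: 14.5
tool_pos: [0.4983, 0.0226, 0.0974]
orientation: [-180.0, -0.0, 5.3]
force: [0.4, -1.0, 0.0]
opening: 0.0085
gripper_force: 27.6
```

```bash
python3 - <<'E'
from h import *
st();labels(snap("wrist"))
E
```

```text
14.5 loc [-77.7  10.1] [0.4983 0.0226 0.0974] [-1.80e+02 -2.00e-02  5.25e+00] F 0.35 -1.07 0.01 0.008463519273288152 27.616739251243416
label xy -39.5 37.3 size 32x7 yaw -89.4 px [186. 198.]
label xy -33.0 -40.4 size 25x15 yaw -36.3 px [384. 179.]
label xy -30.1 11.0 size 25x11 yaw -0.6 px [253. 169.]
label xy -15.1 31.1 size 27x11 yaw 0.0 px [195. 129.]
label xy -3.0 -38.0 size 20x5 yaw 1.3 px [387.  98.]
label xy -8.7 71.6 size 41x11 yaw 0.3 px [ 94. 116.]
label xy -8.6 51.4 size 41x11 yaw 0.2 px [141. 112.]
label xy -6.3 -7.4 size 41x11 yaw 16.5 px [305. 102.]
label xy 4.3 -65.1 size 56x4 yaw 0.2 px [444.  89.]
```

Request:
{"method": "send_rows", "body": {
  "deltas": [
    [[0.002, 0, 0], 0],
    [[0.004, 0, 0], 0],
    [[0.006, 0, 0], 0],
    [[0.008, 0, 0], 0],
    [[0.01, 0, 0], 0]
  ]
}}

```text
clock: 14.97
tool_pos: [0.504, 0.0225, 0.0974]
orientation: [179.9, 0.3, 5.2]
force: [-11.9, -0.8, 15.9]
opening: 0.0086
gripper_force: 29.3
```

```bash
python3 - <<'E'
from h import *
st();labels(snap("wrist"))
E
```

```text
14.9667 loc [-72.    9.5] [0.504  0.0225 0.0974] [179.93   0.26   5.23] F -11.94 0.26 15.94 0.008608743900485185 29.2608030885458
label xy -25.2 -44.0 size 16x6 yaw 8.1 px [394. 173.]
label xy -24.7 10.9 size 26x11 yaw 0.6 px [252. 170.]
label xy -15.1 31.2 size 27x11 yaw 0.5 px [193. 145.]
label xy -1.0 -38.5 size 20x4 yaw 1.7 px [387. 107.]
label xy -8.7 71.6 size 40x11 yaw 0.4 px [ 93. 131.]
label xy -8.6 51.4 size 40x11 yaw 0.2 px [140. 127.]
label xy -6.2 -9.0 size 41x11 yaw 16.8 px [308. 117.]
label xy 5.4 -65.1 size 56x4 yaw 0.3 px [443.  99.]
label xy 38.6 -38.3 size 57x3 yaw -89.4 px [379.   7.]
```

Request:
{"method": "send_rows", "body": {
  "deltas": [
    [[0, 0, -0.0005], 0],
    [[0, 0, -0.001], 0],
    [[0, 0, -0.001], 0],
    [[0, 0, -0.001], 0],
    [[0, 0, -0.001], 0]
  ]
}}

```text
clock: 15.43
tool_pos: [0.5044, 0.0227, 0.0975]
orientation: [180.0, 0.2, 5.2]
force: [-6.0, -1.9, 3.5]
opening: 0.0082
gripper_force: 28.7
```

```bash
python3 - <<'E'
from h import *
st();labels(snap("wrist"))
E
```

```text
15.4333 loc [-71.6   9.7] [0.5044 0.0227 0.0975] [179.95   0.22   5.22] F -6.12 -1.29 3.52 0.008241955624166679 28.73432233929634
label xy -24.9 -44.0 size 15x5 yaw 6.1 px [395. 172.]
label xy -24.0 11.0 size 26x11 yaw 0.5 px [251. 168.]
label xy -15.1 31.1 size 27x11 yaw 0.4 px [194. 146.]
label xy -0.8 -38.8 size 20x4 yaw 0.6 px [388. 108.]
label xy -8.7 71.6 size 41x11 yaw 0.2 px [ 93. 132.]
label xy -8.6 51.4 size 40x11 yaw 0.3 px [140. 129.]
label xy -6.1 -9.1 size 41x11 yaw 16.7 px [308. 119.]
label xy 5.5 -65.1 size 56x4 yaw 0.3 px [443. 100.]
```

Request:
{"method": "send_rows", "body": {
  "deltas": [
    [[0.002, 0, 0], 0],
    [[0.004, 0, -0.0003], 0],
    [[0.006, 0, -0.0003], 0],
    [[0.008, 0, -0.0003], 0],
    [[0.01, 0, -0.0003], 0]
  ]
}}

```text
clock: 15.9
tool_pos: [0.5122, 0.0234, 0.0975]
orientation: [180.0, 0.3, 5.2]
force: [-6.5, -0.6, 3.0]
opening: 0.0085
gripper_force: 28.8
```

```bash
python3 - <<'E'
from h import *
st();labels(snap("wrist"))
E
```

```text
15.9 loc [-63.8   9.7] [0.5122 0.0234 0.0975] [179.95   0.25   5.21] F -6.54 -0.03 3.04 0.008495640208467293 28.798304423689842
label xy -16.1 11.0 size 26x11 yaw 0.5 px [252. 169.]
label xy -15.6 31.1 size 26x11 yaw 0.0 px [195. 169.]
label xy -8.9 71.6 size 41x11 yaw 0.4 px [ 95. 151.]
label xy -8.6 51.4 size 40x11 yaw 0.5 px [141. 149.]
label xy 2.7 -39.3 size 21x3 yaw 0.5 px [389. 120.]
label xy -6.3 -11.4 size 41x11 yaw 16.7 px [314. 141.]
label xy 6.7 -65.2 size 56x4 yaw 0.2 px [442. 115.]
label xy 39.2 40.5 size 13x3 yaw -90.0 px [169.  17.]
label xy 39.5 16.9 size 22x3 yaw -89.1 px [235.  13.]
```

box_c stays yawed because our drag pins its nose on the stop. A short pull-back should free it so the follower straightens it.

Request:
{"method": "send_rows", "body": {
  "deltas": [
    [[-0.0015, 0, 0], 0],
    [[-0.003, 0, 0], 0],
    [[-0.0045, 0, 0], 0],
    [[-0.006, 0, 0], 0],
    [[-0.006, 0, 0], 0]
  ]
}}

```text
clock: 16.37
tool_pos: [0.5101, 0.024, 0.0985]
orientation: [-180.0, -0.1, 5.3]
force: [2.4, -0.6, -0.4]
opening: 0.0085
gripper_force: 27.7
```

```bash
python3 - <<'E'
from h import *
st();labels(snap("wrist"))
E
```

```text
16.3667 loc [-65.9  10.4] [0.5101 0.024  0.0985] [-1.7998e+02 -9.0000e-02  5.2700e+00] F 2.37 -0.81 -0.44 0.008538471520109864 27.687165811657906
label xy -21.6 -43.3 size 12x7 yaw -5.5 px [392. 179.]
label xy -18.9 10.8 size 26x11 yaw 0.6 px [254. 169.]
label xy -16.6 30.9 size 27x11 yaw -0.4 px [198. 165.]
label xy -8.9 71.2 size 40x11 yaw -0.7 px [ 99. 146.]
label xy 5.1 -38.5 size 13x4 yaw 1.4 px [388. 107.]
label xy -9.3 51.0 size 40x11 yaw -1.0 px [145. 145.]
label xy -8.6 -9.4 size 40x11 yaw 0.2 px [310. 141.]
label xy 6.4 -65.2 size 56x4 yaw 0.4 px [442. 112.]
label xy 38.8 39.2 size 13x3 yaw -90.0 px [176.  14.]
label xy 39.7 -39.4 size 55x3 yaw -89.2 px [382.  20.]
label xy 39.2 10.6 size 33x3 yaw -88.9 px [255.  10.]
```

Request:
{"method": "send_rows", "body": {
  "deltas": [
    [[0.002, 0, 0], 0],
    [[0.004, 0, 0], 0],
    [[0.006, 0, 0], 0],
    [[0.008, 0, 0], 0],
    [[0.0095, 0, 0], 0]
  ]
}}

```text
clock: 16.83
tool_pos: [0.5166, 0.0242, 0.0978]
orientation: [180.0, 0.1, 5.2]
force: [-2.3, -0.5, -0.7]
opening: 0.0086
gripper_force: 28.2
```

```bash
python3 - <<'E'
from h import *
st();labels(snap("wrist"))
E
```

```text
16.8333 loc [-59.3  10.1] [0.5166 0.0242 0.0978] [1.7999e+02 7.0000e-02 5.2400e+00] F -2.29 -0.27 -0.66 0.008558688726379464 28.215016052126884
label xy -16.7 -43.0 size 9x6 yaw 0.0 px [392. 184.]
label xy -14.0 31.1 size 21x11 yaw 0.6 px [197. 176.]
label xy -12.1 11.1 size 26x11 yaw 0.3 px [253. 170.]
label xy -7.9 71.6 size 39x11 yaw 0.4 px [ 97. 160.]
label xy -6.7 51.4 size 36x11 yaw 0.4 px [143. 156.]
label xy -6.5 -9.0 size 36x11 yaw 0.3 px [308. 154.]
label xy 8.1 -38.4 size 14x5 yaw 2.0 px [388. 116.]
label xy 7.3 -65.2 size 56x4 yaw 0.4 px [442. 124.]
label xy 40.0 40.6 size 13x3 yaw -90.0 px [170.  28.]
label xy 40.8 -38.9 size 56x3 yaw -89.4 px [381.  33.]
label xy 40.3 11.3 size 35x3 yaw -89.5 px [252.  23.]
```

Request:
{"method": "send_rows", "body": {
  "deltas": [
    [[0, 0, 0], 0],
    [[0, 0, 0], 0],
    [[0, 0, 0], 0],
    [[0, 0, 0], 0],
    [[0, 0, 0], 0]
  ],
  "gripper": 0.5
}}

```text
clock: 17.3
tool_pos: [0.5174, 0.0246, 0.0984]
orientation: [-180.0, -0.0, 5.3]
force: [-0.8, 0.5, -1.1]
opening: 0.0365
gripper_force: 0.1
```

Request:
{"method": "send_rows", "body": {
  "deltas": [
    [[-0.008, 0, 0], 0],
    [[-0.016, 0, 0], 0],
    [[-0.018, 0.01, 0], 0],
    [[-0.018, 0.03, 0], 0],
    [[-0.018, 0.041, 0], 0]
  ]
}}

```text
clock: 17.72
tool_pos: [0.5053, -0.0105, 0.0983]
orientation: [-180.0, -0.0, 5.3]
force: [-1.0, 0.4, 0.8]
opening: 0.0437
gripper_force: 0.0
```

Request:
{"method": "send_rows", "body": {
  "deltas": [
    [[0, 0, 0], 0],
    [[0, 0, 0], 0],
    [[0, 0, 0], 0],
    [[0, 0, 0], 0],
    [[0, 0, 0], 0]
  ]
}}

```text
clock: 18.13
tool_pos: [0.5057, -0.0093, 0.0982]
orientation: [-180.0, -0.0, 5.3]
force: [0.3, 0.6, 0.2]
opening: 0.0439
gripper_force: 0.0
```

```bash
python3 - <<'E'
from h import *
st();labels(snap("wrist"))
E
```

```text
18.1333 loc [-73.2 -22.3] [ 0.5057 -0.0093  0.0982] [-180.     -0.      5.27] F 0.33 0.54 0.21 0.04389727971891059 0.0
label xy -44.0 -6.7 size 15x9 yaw 47.4 px [212. 217.]
label xy -28.4 -56.0 size 20x9 yaw 0.0 px [348. 178.]
label xy -15.1 31.4 size 27x11 yaw 0.3 px [113. 144.]
label xy -18.2 11.7 size 40x11 yaw 0.9 px [162. 149.]
label xy -8.8 72.0 size 40x11 yaw 0.4 px [ 34. 133.]
label xy -8.6 51.7 size 40x11 yaw 0.2 px [ 69. 130.]
label xy 2.0 -52.3 size 13x4 yaw 1.5 px [342.  92.]
label xy -8.5 -8.7 size 41x11 yaw 0.3 px [216. 121.]
label xy 5.2 -70.9 size 57x4 yaw 0.3 px [386.  90.]
label xy 38.1 -59.4 size 26x3 yaw -88.1 px [357.   2.]
label xy 37.7 12.9 size 24x3 yaw -90.0 px [159.   2.]
```

Request:
{"method": "send_rows", "body": {
  "deltas": [
    [[0.002, 0, 0], 0],
    [[0.004, 0, 0], 0],
    [[0.006, 0, 0], 0],
    [[0.008, 0, 0], 0],
    [[0.01, 0, 0], 0]
  ]
}}

```text
clock: 18.6
tool_pos: [0.5132, -0.009, 0.0979]
orientation: [180.0, 0.1, 5.2]
force: [-1.9, 0.9, -0.1]
opening: 0.0435
gripper_force: 1.1
```

Request:
{"method": "send_rows", "body": {
  "deltas": [
    [[0.001, 0, 0], 0],
    [[0.002, 0, 0], 0],
    [[0.003, 0, 0], 0],
    [[0.004, 0, 0], 0],
    [[0.005, 0, 0], 0]
  ]
}}

```text
clock: 19.02
tool_pos: [0.5175, -0.0085, 0.0982]
orientation: [180.0, 0.0, 5.3]
force: [-3.2, 0.1, 2.3]
opening: 0.0443
gripper_force: 1.7
```

```bash
python3 - <<'E'
from h import *
st();labels(snap("wrist"))
E
```

```text
19.0167 loc [-61.5 -22.7] [ 0.5175 -0.0085  0.0982] [1.80e+02 2.00e-02 5.25e+00] F -3.15 0.4 2.29 0.04427133657535228 1.6835552640259266
label xy -20.1 -57.4 size 13x7 yaw -5.0 px [348. 187.]
label xy -10.5 -52.2 size 19x2 yaw -89.4 px [336. 160.]
label xy -15.0 31.4 size 24x11 yaw 0.0 px [114. 174.]
label xy -8.8 72.0 size 41x11 yaw 0.4 px [ 37. 160.]
label xy -7.6 51.7 size 38x11 yaw 0.4 px [ 71. 156.]
label xy -9.2 11.4 size 36x11 yaw 0.5 px [163. 156.]
label xy -8.0 -8.7 size 39x11 yaw 0.4 px [216. 150.]
label xy 7.3 -52.4 size 13x5 yaw 1.8 px [341. 109.]
label xy 23.1 -49.3 size 25x2 yaw -89.2 px [330.  67.]
label xy 7.0 -70.9 size 56x4 yaw 0.4 px [385. 115.]
label xy 39.8 10.4 size 32x3 yaw -89.1 px [166.  23.]
```

Request:
{"method": "send_rows", "body": {
  "deltas": [
    [[0.0006, 0, 0], 0],
    [[0.0012, 0, 0], 0],
    [[0.0018, 0, 0], 0],
    [[0.0024, 0, 0], 0],
    [[0.003, 0, 0], 0]
  ]
}}

```text
clock: 19.48
tool_pos: [0.52, -0.0083, 0.0982]
orientation: [180.0, 0.0, 5.3]
force: [-2.2, -0.1, 2.0]
opening: 0.0437
gripper_force: 1.7
```

Request:
{"method": "send_rows", "body": {
  "deltas": [
    [[0.0002, 0, 0], 0],
    [[0.0004, 0, 0], 0],
    [[0.0006, 0, 0], 0],
    [[0.0008, 0, 0], 0],
    [[0.0008, 0, 0], 0]
  ]
}}

```text
clock: 19.9
tool_pos: [0.5206, -0.0082, 0.0982]
orientation: [180.0, 0.0, 5.3]
force: [-3.9, 0.1, 2.9]
opening: 0.0434
gripper_force: 1.7
```

```bash
python3 - <<'E'
from h import *
st();labels(snap("wrist"));st()
E
```

```text
19.9 loc [-58.3 -22.6] [ 0.5206 -0.0082  0.0982] [1.80e+02 1.00e-02 5.26e+00] F -3.87 0.47 2.93 0.04336691228215693 1.7296080943197012
label xy -17.6 -57.2 size 12x7 yaw 0.0 px [347. 189.]
label xy -9.6 -52.3 size 19x2 yaw -89.5 px [336. 167.]
label xy -13.5 31.5 size 21x11 yaw 0.6 px [115. 178.]
label xy -8.9 71.9 size 41x11 yaw 0.3 px [ 38. 167.]
label xy -5.6 51.7 size 34x11 yaw 0.7 px [ 71. 159.]
label xy -6.0 11.4 size 36x11 yaw 0.0 px [164. 155.]
label xy -7.0 -8.6 size 37x11 yaw 0.3 px [216. 157.]
label xy 8.8 -52.4 size 13x5 yaw 1.5 px [341. 114.]
label xy 19.7 -47.5 size 14x3 yaw 88.4 px [328.  84.]
label xy 23.9 -49.2 size 25x2 yaw -89.3 px [330.  73.]
label xy 7.7 -70.9 size 56x4 yaw 0.2 px [385. 121.]
label xy 40.3 20.3 size 13x3 yaw -88.3 px [139.  33.]
label xy 40.4 1.1 size 15x3 yaw -90.0 px [189.  28.]
19.95 loc [-58.3 -22.6] [ 0.5206 -0.0082  0.0982] [180.     0.     5.25] F -3.96 0.07 2.01 0.04366123140108704 1.7290811419143637
```

Request:
{"method": "send_rows", "body": {
  "deltas": [
    [[0.0003, 0, 0], 0],
    [[0.0006, 0, 0], 0],
    [[0.0008, 0, 0], 0],
    [[0.001, 0, 0], 0],
    [[0.001, 0, 0], 0]
  ]
}}

```text
clock: 20.37
tool_pos: [0.5208, -0.0083, 0.098]
orientation: [180.0, 0.1, 5.2]
force: [-5.4, -0.0, 4.5]
opening: 0.0437
gripper_force: 2.9
```

Request:
{"method": "send_rows", "body": {
  "deltas": [
    [[0.0003, 0, 0], 0],
    [[0.0006, 0, 0], 0],
    [[0.0009, 0, 0], 0],
    [[0.0012, 0, 0], 0],
    [[0.0012, 0, 0], 0]
  ]
}}

```text
clock: 20.78
tool_pos: [0.5209, -0.0084, 0.0978]
orientation: [180.0, 0.2, 5.2]
force: [-9.1, 0.4, 5.8]
opening: 0.0442
gripper_force: 4.1
```

Request:
{"method": "send_rows", "body": {
  "deltas": [
    [[0.0003, 0, 0], 0],
    [[0.0006, 0, 0], 0],
    [[0.0009, 0, 0], 0],
    [[0.0012, 0, 0], 0],
    [[0.0012, 0, 0], 0]
  ]
}}

```text
clock: 21.2
tool_pos: [0.5211, -0.0085, 0.0976]
orientation: [180.0, 0.3, 5.2]
force: [-11.0, 0.9, 6.9]
opening: 0.0441
gripper_force: 5.4
```

```bash
python3 - <<'E'
from h import *
st();labels(snap("wrist"));st()
E
```

```text
21.2 loc [-57.9 -22.9] [ 0.5211 -0.0085  0.0976] [179.97   0.27   5.24] F -10.84 1.93 6.92 0.044096973063699564 5.375845022499561
label xy -17.3 -57.5 size 11x7 yaw -5.8 px [347. 190.]
label xy -9.3 -52.4 size 19x2 yaw -89.2 px [336. 167.]
label xy -13.2 31.5 size 20x11 yaw 0.6 px [114. 178.]
label xy -8.8 72.0 size 40x11 yaw 0.5 px [ 37. 167.]
label xy -5.6 51.7 size 34x11 yaw 0.5 px [ 69. 160.]
label xy -5.8 11.3 size 35x11 yaw 0.0 px [162. 156.]
label xy -5.9 -8.7 size 35x11 yaw 0.4 px [215. 155.]
label xy 9.2 -52.3 size 13x5 yaw 1.3 px [341. 114.]
label xy 20.2 -47.6 size 14x3 yaw 87.5 px [328.  84.]
label xy 24.2 -49.3 size 25x2 yaw -88.9 px [330.  73.]
label xy 7.8 -70.9 size 57x4 yaw 0.2 px [385. 122.]
label xy 40.5 20.4 size 13x3 yaw -90.0 px [137.  33.]
label xy 40.6 1.1 size 15x3 yaw -90.0 px [187.  28.]
21.25 loc [-57.9 -22.9] [ 0.5211 -0.0085  0.0976] [179.97   0.26   5.24] F -10.77 2.48 6.12 0.043787889957884546 5.3617531433701515
```

Request:
{"method": "send_rows", "body": {
  "deltas": [
    [[0.0003, 0, 0], 0],
    [[0.0006, 0, 0], 0],
    [[0.0009, 0, 0], 0],
    [[0.0012, 0, 0], 0],
    [[0.0012, 0, 0], 0]
  ]
}}

```text
clock: 21.67
tool_pos: [0.5212, -0.0086, 0.0975]
orientation: [180.0, 0.4, 5.2]
force: [-13.2, 0.4, 8.0]
opening: 0.0438
gripper_force: 6.6
```

Firmly home: 13 N against about 3.5 N of drag. Backing off and up.

Request:
{"method": "send_rows", "body": {
  "deltas": [
    [[-0.003, 0, 0], 0],
    [[-0.008, 0, 0], 0],
    [[-0.018, 0, 0], 0],
    [[-0.035, 0, 0], 0],
    [[-0.05, 0, 0], 0]
  ]
}}

```text
clock: 22.08
tool_pos: [0.4844, -0.0114, 0.0983]
orientation: [-180.0, -0.1, 5.2]
force: [-0.2, -0.6, 0.9]
opening: 0.0437
gripper_force: 0.0
```

Request:
{"method": "send_rows", "body": {
  "deltas": [
    [[0, 0, -0.04], 0],
    [[0, 0, -0.08], 0],
    [[0, 0, -0.12], 0],
    [[0, 0, -0.12], 0],
    [[0, 0, -0.12], 0]
  ]
}}

```text
clock: 22.5
tool_pos: [0.4858, -0.011, 0.1965]
orientation: [-179.9, -0.4, 5.3]
force: [0.7, -0.5, -0.7]
opening: 0.0441
gripper_force: 0.0
```

```bash
python3 - <<'E'
from h import *
st();p=snap("wrist");labels(p)
E
```

```text
22.5 loc [-93.3 -22.2] [ 0.4858 -0.011   0.1965] [-179.91   -0.36    5.26] F 0.69 -0.57 -0.68 0.04410339082376879 0.0
label xy -15.2 31.3 size 26x11 yaw -0.6 px [177. 100.]
label xy -8.7 71.4 size 40x11 yaw 0.7 px [124.  94.]
label xy -8.5 51.3 size 40x11 yaw 0.9 px [149.  92.]
label xy -8.1 -8.5 size 39x11 yaw 0.0 px [235.  88.]
label xy -8.2 11.2 size 40x11 yaw 0.0 px [206.  88.]
```

All five labels are in line within 0.6 mm, at 20 mm pitch and straight. Handing in.

```bash
python3 -c "
from h import *
print(ctrl.close_job())"
```

```text
the job is handed in; nothing more can be done
None
```

The slide box is filed directly right of the tab box, flush with the row. It was pressed home with 13 N in all (about 10 N beyond drag), the row is straight and in order, and the job was handed in at about 22.5 s.

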